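# Tuck the cover plate under the hold-down flap and hold it down

## Robot

A 6-joint arm with a two-finger parallel gripper is mounted at the origin on a cart in front of the work surface, level with it; the furniture and walls round the work are solid. World frame = base frame: x ahead of the robot, y to its left, z up, the work surface at z = 0. Lengths are in m, angles in rad, forces in N, time in s.
With the tool pointing down it reaches from about 0.3 to 0.775 m from the base axis. Payload 14.6 kg.
Tool frame: the origin (TCP) lies at the very end of the fingers, on their centre line; the grasp point (between the pads) lies 19 mm behind it; z points along the fingers, y is the line along which they close (so a half turn about z gives the same grasp; the last joint's range is limited). The gripper opens to 94 mm and grips with 3 to 60 N. Pads are 16 mm wide; open, the fingers measure 119 mm over their backs; the gripper's body (75 mm by 177 mm) begins 78 mm behind the grasp point.
Start: joints at [1.165, 0.3, 1.521, -0, 1.321, -0.067], TCP at [0.183, 0.519, 0.205] pointing down, gripper open.
Joint ranges: [-3.03, 3.03], [-0.79, 2.21], [0.23, 2.52], [-1.04, 4.18], [0, 3.07], [-2.55, 2.55]. Speed limits (rad/s): [2.22, 2.22, 2.57, 3.14, 3.14, 3.14].

## Interface

Orientations are given as [roll, pitch, yaw] about the fixed x, y, z axes, in that order (R = Rz(yaw) Ry(pitch) Rx(roll)).
In Python, from station import ctrl gives the robot as it stands.
- The arm moves only by the shell command python3 -m pendant 'ROWS' [OPENING] [FORCE]. ROWS is JSON, a list of rows, each a list of 2 entries, a list of its own where there are three numbers: the shift along the world's x, y, z in cm, then the turn about the world's z in rad. A call has 1 to 20 rows; each row shifts and turns the commanded pose from where the row before left it; what a row does not reach is not made up. A row lasts 1/12 s, in which the tool goes at most 41.7 mm and 7.16 degrees, less where a joint would pass 70% of its speed; a pose out of reach is approached as far as the arm can. A call is refused whole if a number of a shift passes 4.17 or a number of a turn 0.125, either way. A call with a gripper value outside its range is refused whole. OPENING is the opening, from 0 (shut) to 1 (fully open), set as the call begins (- or left out, the last holds). The fingers move at their own pace and stop on an object; FORCE is the grip in N (left out, the last holds). Time passes only in rows, so rows that do not move let the fingers close. It gives the time, the measured TCP pose, the force, the opening and the grip force at its end, in the units of the state.
- ctrl.get_obs(): the state, without advancing time (a new reading comes with each control period).
- ctrl.camera(name): name is "side" or "top" or "wrist"; returns a dict with "color" (480x640x3 uint8, red, green, blue), "intrinsics" (3x3 intrinsics, pixels), "camera_from_world" (4x4, takes a point from world to camera coordinates). Camera axes: x right, y down, z forward; pixel columns grow to the right and rows downward; lengths in m; the calibration is good to about 2 mm. A picture is of the moment at which its call begins. There is no depth.
- ctrl.hand_in(): hands the job in; it is judged then, once.
The state is a dict: "time_s": time; "qpos": joint angles; "joint_vel": joint speeds; "tau": joint torques, N m; "ee_pos": TCP position; "eef_rot": TCP orientation; "force": force on the tool from outside, world axes, zero at the start; "moment": the same for the moment, N m; "grip_width": finger opening in m; "grip_force": force on a finger pad.
Only numpy, scipy, OpenCV 4.12 (cv2) and the standard library are available. Lean on these libraries where they do the work, as an engineer would, in place of code of your own. Each camera call takes 0.05 s, during which the arm holds its last target. There are 200 camera calls.

## Task

Slide the loose metal cover plate along its base board, without lifting it off, until its whole front edge (the one away from the grip rib) is tucked about 20 mm under the hinged hold-down flap, which must stay down and not be lifted. Then press the plate firmly (10 N or more) down flat on the board, and finish like that, still holding it pressed so that it could be screwed on. Leave the tape roll, the small jar and the circuit board alone.

Things in the scene. Friction and masses are not known exactly. Their poses are not given: they have to be found in the camera images.
- base: grey base board, 250 x 160 x 12 mm, screwed to the bench; origin at the centre of its underside, on the bench top. Its x axis points along its 250 mm length to the end that carries the hinge block and flap (roughly to the robot's left, within 0.35 rad), y along its width, z up. Its top is 12 mm above the bench
- flap_edge (a point): point on the base board's centre line straight under the free edge of the flap when it lies down, 7 mm above the board's top (the height of the flap's underside); fixed to the base board, with its axes. The flap is a thin steel plate, 110 mm wide (y), 3 mm thick, lying level from this edge 41 mm in +x to its hinge; a cover plate can go at most 35 mm under it before it meets the dark steel hinge block (24 x 120 x 13 mm). The opening under the flap is 7 mm high
- flap (a joint): angle of the light hold-down flap about its hinge (rad): 0 lying down on its stop, growing as the free edge is lifted; it falls shut by its own weight (50 g)
- cover: loose aluminium cover plate, 110 (x) x 80 (y) x 4 mm, about 0.15 kg, lying flat on the base board; origin at the centre of its underside; x points to the plain front edge, which goes under the flap (55 mm from the origin), z up. Near its rear edge stands the grip rib
- cover_rib (a point): centre of the cover plate's grip rib, with the plate's axes: an upright bar 12 mm thick (x), 50 mm long (y), 24 mm high from the plate's top to its own top, 33 mm behind the plate's centre and so 88 mm behind the plate's front edge; this point is half-way up the rib, 16 mm above the plate's underside
- nose_left (a point): left front corner of the cover plate (x +55, y +40 mm), half-way through its 4 mm thickness, with the plate's axes
- nose_right (a point): right front corner of the cover plate (x +55, y -40 mm), half-way through its thickness, with the plate's axes
- tape: bystander: roll of orange tape lying flat on the bench right of the board, 54 mm across, 12 mm high; origin at the centre of its underside
- jar_small: bystander: small round jar with a screw lid, 47 mm across, 39 mm high, right of the board; origin at the centre of its underside
- circuit: bystander: populated circuit board, 46 x 64 x 15 mm, beyond the flap end of the board; origin at the centre of its underside

How it is judged:
By the outcome, as a careful person would: the job done as asked, in the order asked, and still so for the second after the job is handed in, while the arm keeps its last pose, push and grip.
It also fails if it takes over 32 s, if anything falls off the work surface, if the arm or the gripper's body presses on something with over 40 N, if the wrist force passes 120 N, or if a joint passes its speed limit or range.

## Working session

There is one attempt and no reset: what is moved stays moved. The work goes in short steps, Python scripts to look and compute and a shell command to move; the robot and the scene stay as the last step left them, time stands still between calls to the robot, and variables do not carry over. Pictures are saved under pics/ and viewed, at most 10 in all, crops included, and the job is handed in when it is done.

```bash
mkdir -p pics; ls; cat > h.py <<'E'
import numpy as np,cv2
from station import ctrl
def snap(n,f):
    c=ctrl.camera(n); cv2.imwrite('pics/'+f,c['color'][:,:,::-1]); np.savez('pics/'+f+'.npz',K=c['intrinsics'],T=c['camera_from_world']); return c
def world(f,uv,z):
    d=np.load('pics/'+f+'.npz');K,T=d['K'],d['T'];R=T[:3,:3];o=-R.T@T[:3,3]
    r=R.T@np.linalg.inv(K)@np.array([uv[0],uv[1],1.]); return o+r*(z-o[2])/r[2]
def proj(f,p):
    d=np.load('pics/'+f+'.npz');q=d['K']@(d['T']@np.append(p,1))[:3]; return q[:2]/q[2]
E
python3 - <<'E'
from h import *
for n in('top','side'): snap(n,n+'0.png')
print(ctrl.get_obs())
E
```

```text
pics
{'time_s': 0.1, 'qpos': array([ 1.16534171e+00,  3.00424045e-01,  1.52151499e+00,  8.39707103e-06,
        1.32072662e+00, -6.65966987e-02]), 'joint_vel': array([-0.00250214, -0.00097312, -0.0004008 , -0.00115881,  0.00031429,
       -0.00191339]), 'tau': array([ 2.96052705e-03, -5.32644296e+01, -3.53281903e+01,  7.09686172e-02,
        2.35509127e-02, -7.56759050e-05]), 'ee_pos': array([0.18272904, 0.51850201, 0.2049401 ]), 'eef_rot': array([-3.14052257e+00, -7.95214962e-05,  2.80273261e+00]), 'force': array([-0.57627253, -0.44208502, -0.20226135]), 'moment': array([-0.02144387,  0.03458274, -0.00802532]), 'grip_force': 0.0, 'grip_width': 0.09404920736357684}
```

View pics/top0.png

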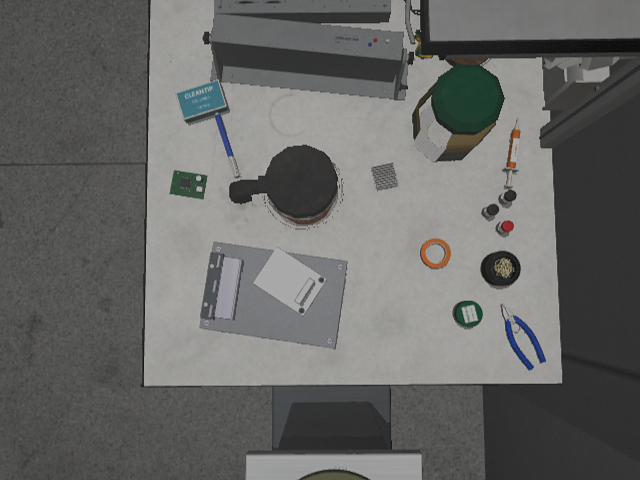

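View pics/side0.png

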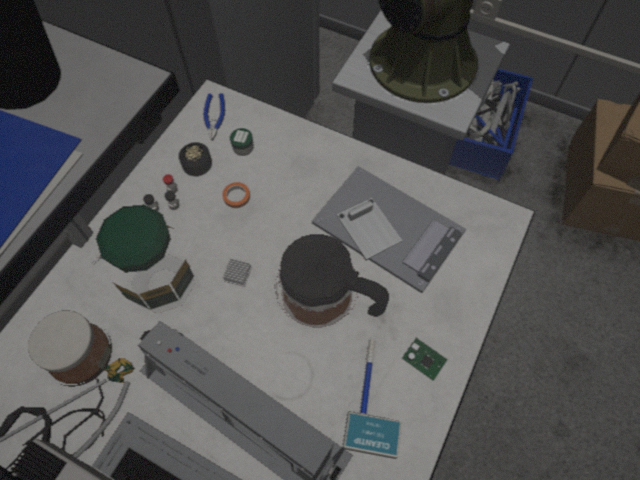

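The top view shows the board at about (273,295), with the flap on its left at about (229,288). The plate is rotated, with its rib near (308,291). I'll enlarge this area.

```bash
python3 - <<'E'
from h import *
im=cv2.imread('pics/top0.png'); cv2.imwrite('pics/crop.png',cv2.resize(im[235:355,195:355],None,fx=5,fy=5,interpolation=cv2.INTER_CUBIC))
f='top0.png'
print(proj(f,[0,0,0]),proj(f,[.183,.519,.2]),np.load('pics/'+f+'.npz')['T'])
for n,uv in dict(b1=(213,242),b2=(347,262),b3=(335,348),b4=(200,328)).items(): print(n,world(f,uv,.012))
E
```

```text
[333.03490687 539.95568568] [-24.77733868 473.22900869] [[-0.00880846 -0.99987634 -0.01302759  0.02386913]
 [-0.99652726  0.00985624 -0.08268178  0.52609855]
 [ 0.08279996  0.01225404 -0.99649085  0.96379764]
 [ 0.          0.          0.          1.        ]]
b1 [0.53278805 0.21540633 0.012     ]
b2 [ 0.49359551 -0.03077548  0.012     ]
b3 [ 0.33829135 -0.00708367  0.012     ]
b4 [0.37603125 0.23793188 0.012     ]
```

View pics/crop.png

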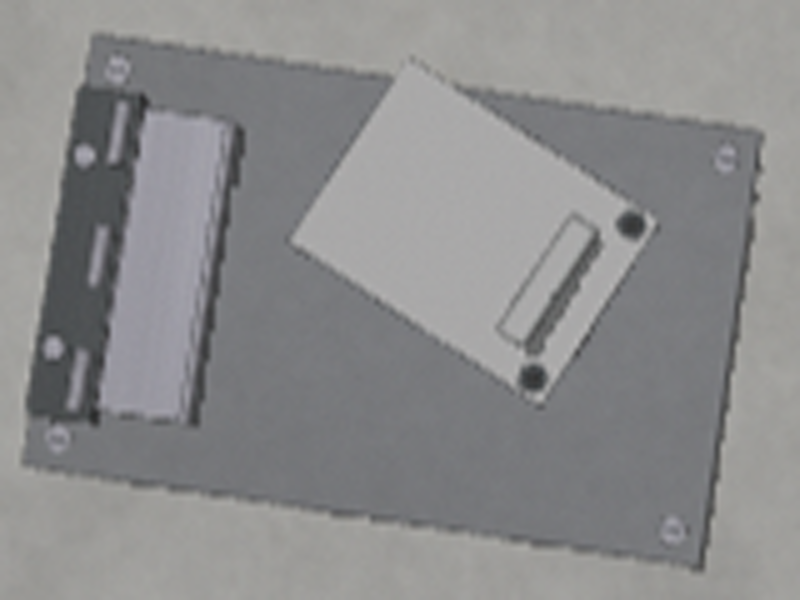

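```bash
python3 - <<'E'
from h import *
f='top0.png'
P=lambda u,v,z: world(f,(195+u/5-.4,235+v/5-.4),z)[:2]
B=[P(95,35,.012),P(763,132,.012),P(702,570,.012),P(22,464,.012)]
ex=(B[0]+B[3]-B[1]-B[2]);yaw=np.arctan2(ex[1],ex[0]);c=sum(B)/4
print('base',c,yaw,np.linalg.norm(B[0]-B[1]),np.linalg.norm(B[0]-B[3]))
C=[P(412,58,.016),P(290,241,.016),P(540,405,.016),P(658,220,.016)]
e=(C[0]+C[1]-C[2]-C[3]);y2=np.arctan2(e[1],e[0]);cc=sum(C)/4
d=np.array([np.cos(y2),np.sin(y2)])
print('cover',cc,y2,'rib',cc-.033*d,np.linalg.norm(C[0]-C[1]),np.linalg.norm(C[0]-C[3]))
R=[P(575,214,.04),P(600,233,.04),P(525,348,.04),P(498,328,.04)];print('rib top',sum(R)/4)
F=[P(238,125,.022),P(190,423,.022)];print('flap edge',F,sum(F)/2, (sum(F)/2-c)@[np.cos(yaw),np.sin(yaw)],(sum(F)/2-c)@[-np.sin(yaw),np.cos(yaw)])
E
```

```text
base [0.43582194 0.10395825] 1.4136662595515734 0.24840707980454185 0.15844911441794787
cover [0.46032027 0.07432208] 0.9831341437720285 rib [0.44202451 0.04685819] 0.0800368959086427 0.10772881100270643
rib top [0.44196316 0.04622373]
flap edge [array([0.49926601, 0.1598651 ]), array([0.39196306, 0.17686443])] [0.44561454 0.16836477] 0.06514544066081648 0.00040665345882067686
```

Board, plate and flap positions agree with the given dimensions. I'll move above the rib, aligned with the plate.

```bash
python3 -m pendant '[[[1.6,-2.95,-0.5],-0.016],[[1.6,-2.95,-0.5],-0.016],[[1.6,-2.95,-0.5],-0.016],[[1.6,-2.95,-0.5],-0.016],[[1.6,-2.95,-0.5],-0.016],[[1.6,-2.95,-0.5],-0.016],[[1.6,-2.95,-0.5],-0.016],[[1.6,-2.95,-0.5],-0.016],[[1.6,-2.95,-0.5],-0.016],[[1.6,-2.95,-0.5],-0.016],[[1.6,-2.95,-0.5],-0.016],[[1.6,-2.95,-0.5],-0.016],[[1.6,-2.95,-0.5],-0.016],[[1.6,-2.95,-0.5],-0.016],[[1.6,-2.95,-0.5],-0.016],[[1.9,-2.95,-0.5],-0.01],[[0,0,0],0],[[0,0,0],0],[[0,0,0],0]]' 1
python3 - <<'E'
from h import *
f='wrist1.png';snap('wrist',f)
yaw=.983;d=np.array([np.cos(yaw),np.sin(yaw)]);n=np.array([-d[1],d[0]]);c=np.array([.4603,.0743])
print([proj(f,[*(c+a*d+b*n),.016]).round() for a,b in((.055,.04),(.055,-.04),(-.055,.04),(-.055,-.04))])
print('rib top',[proj(f,[*(c+a*d+b*n),.040]).round() for a,b in((-.027,.025),(-.027,-.025),(-.039,.025),(-.039,-.025))])
print(ctrl.get_obs()['force'])
E
```

```text
time_s: 1.68
ee_pos: [0.4414, 0.047, 0.1253]
eef_rot: [-3.141, -0.001, 2.553]
force: [-0.6, 0.1, -0.1]
grip_width: 0.094
grip_force: 0.0
[array([431., 190.]), array([425., 283.]), array([297., 191.]), array([298., 283.])]
rib top [array([331., 213.]), array([331., 276.]), array([316., 213.]), array([316., 276.])]
[-1.2133403   1.40016638 -0.16963755]
```

View pics/wrist1.png

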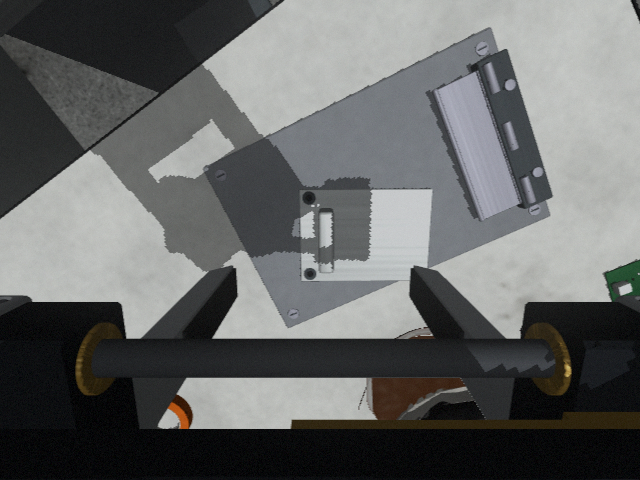

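The wrist view shows the plate corners at (432,188), (429,281), (301,190) and (301,281). The rib top is centred at (326,241), and the flap's free edge runs from (433,92) to (480,220). That matches to about 2 mm.

```bash
python3 - <<'E'
from h import *
f='wrist1.png'
C=[world(f,p,.016)[:2] for p in((432,188),(429,281),(301,281),(301,190))]
e=(C[0]+C[1]-C[2]-C[3]);y=np.arctan2(e[1],e[0]);cc=sum(C)/4;d=np.array([np.cos(y),np.sin(y)])
print(cc,y,'rib',cc-.033*d,world(f,(326,241),.040))
F=[world(f,p,.022)[:2] for p in((434,92),(480,220))];print('flap',F,(F[0]+F[1])/2,np.linalg.norm(F[0]-F[1]),'yaw',np.arctan2(*(F[0]-F[1])[::-1])+np.pi/2,np.arctan2(*(F[1]-F[0])[::-1])+np.pi/2)
E
```

```text
[0.46058288 0.07721552] 0.988845978398114 rib [0.44244429 0.04964757] [0.44026228 0.0502777  0.04      ]
flap [array([0.39314933, 0.17937071]), array([0.49921207, 0.1622543 ])] [0.4461807  0.17081251] 0.10743499279695999 yaw 4.552388425694215 1.410795772104421
```

```bash
python3 -m pendant '[[[0,0.1,-2.2],0],[[0,0.1,-2.2],0],[[0,0,-2.2],0],[[0,0,-2.0],0],[[0,0,-1.0],0],[[0,0,-0.7],0],[[0,0,0],0],[[0,0,0],0]]' 1 && python3 -m pendant '[[[0,0,0],0],[[0,0,0],0],[[0,0,0],0],[[0,0,0],0],[[0,0,0],0],[[0,0,0],0],[[0,0,0],0],[[0,0,0],0],[[0,0,0],0],[[0,0,0],0],[[0,0,0],0],[[0,0,0],0]]' 0 40
```

```text
time_s: 2.4
ee_pos: [0.4421, 0.0491, 0.0231]
eef_rot: [3.141, 0.001, 2.553]
force: [0.9, -0.9, 0.0]
grip_width: 0.094
grip_force: 0.0
time_s: 3.4
ee_pos: [0.4418, 0.0487, 0.0224]
eef_rot: [3.142, -0.0, 2.553]
force: [-0.5, 0.8, 0.7]
grip_width: 0.0174
grip_force: 0.0
```

```bash
python3 -m pendant '[[[0,0,0],0],[[0,0,0],0],[[0,0,0],0],[[0,0,0],0],[[0,0,0],0]]' 0 40
```

```text
time_s: 3.82
ee_pos: [0.4418, 0.0487, 0.0224]
eef_rot: [3.142, -0.0, 2.553]
force: [-0.1, 0.1, -0.7]
grip_width: 0.0114
grip_force: 40.0
```

```bash
python3 -m pendant '[[[0,0,-0.05],0],[[0,0,0],0],[[0,0,0],0]]' 0 40; python3 -m pendant '[[[-0.08,0,0],0.054],[[-0.08,0,0],0.054],[[-0.08,0,0],0.054],[[-0.08,0,0],0.054],[[-0.08,0,0],0.054],[[-0.08,0,0],0.054],[[-0.08,0,0],0.054],[[-0.08,0,0],0.052],[[0,0,0],0],[[0,0,0],0],[[0,0,0],0]]' 0 40
python3 - <<'E'
from h import *
f='wrist2.png';snap('wrist',f)
E
```

```text
time_s: 4.07
ee_pos: [0.4418, 0.0487, 0.0224]
eef_rot: [-3.142, 0.0, 2.553]
force: [-2.8, 0.9, 9.2]
grip_width: 0.0115
grip_force: 40.0
time_s: 4.98
ee_pos: [0.436, 0.0488, 0.0224]
eef_rot: [3.141, 0.001, 2.981]
force: [1.4, -0.1, 7.0]
grip_width: 0.0116
grip_force: 40.0
```

View pics/wrist2.png

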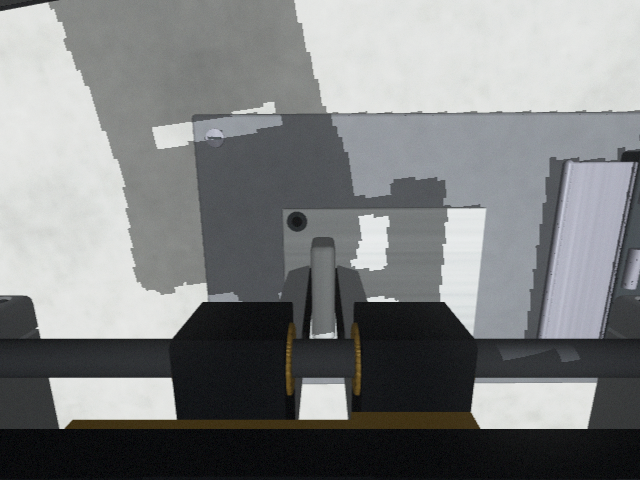

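The plate is now parallel to the board. Its front left corner is at (486,208), its side edge starts at (283,209), and the flap edge runs from (566,161) to (540,338). I'll work out the remaining gap.

```bash
python3 - <<'E'
from h import *
f='wrist2.png';y=1.412;d=np.array([np.cos(y),np.sin(y)]);n=np.array([-d[1],d[0]])
pr=lambda l,u,v,z:print(l,(world(f,(u,v),z)[:2]@d*1e3).round(1),(world(f,(u,v),z)[:2]@n*1e3).round(1))
pr('frontL',486,208,.016);pr('front2',477,330,.016);pr('rearL',283,209,.016);pr('flapL',566,161,.022);pr('flap2',540,338,.022);pr('bedge',195,115,.012);pr('bedge',600,113,.012)
t=ctrl.get_obs()['ee_pos'][:2];print('tcp',t@d*1e3,t@n*1e3)
E
```

```text
frontL 203.6 -382.8
front2 206.0 -453.9
rearL 95.9 -383.1
flapL 238.1 -358.4
flap2 239.1 -455.7
bedge 51.9 -335.3
bedge 258.5 -334.7
tcp 117.08892645809185 -422.78770741064886
```

```bash
python3 -m pendant '[[[-0.28,0.05,0],0],[[-0.28,0.04,0],0],[[-0.28,0.04,0],0],[[0.07,0.44,0],0],[[0.07,0.44,0],0],[[0.07,0.44,0],0],[[0.07,0.44,0],0],[[0.07,0.44,0],0],[[0.07,0.44,0],0],[[0,0,0],0],[[0,0,0],0]]' 0 40
```

```text
time_s: 5.95
ee_pos: [0.4313, 0.0764, 0.0224]
eef_rot: [-3.141, 0.001, 2.982]
force: [-0.6, -1.2, 10.4]
grip_width: 0.0116
grip_force: 40.0
```

```bash
python3 -m pendant '[[[0.05,0.3,0],0],[[0.05,0.3,0],0],[[0.05,0.3,0],0],[[0.05,0.3,0],0],[[0.05,0.3,0],0],[[0,0,0],0],[[0,0,0],0]]' 0 40
python3 - <<'E'
from h import *
snap('wrist','wrist3.png')
c=snap('side','side3.png')['color'][:,:,::-1]
cv2.imwrite('pics/side3c.png',cv2.resize(c[150:300,300:500],None,fx=4,fy=4,interpolation=cv2.INTER_CUBIC))
E
```

```text
time_s: 6.53
ee_pos: [0.4338, 0.0911, 0.0224]
eef_rot: [-3.141, 0.001, 2.982]
force: [-0.5, -3.7, 10.7]
grip_width: 0.0115
grip_force: 40.0
```

View pics/wrist3.png

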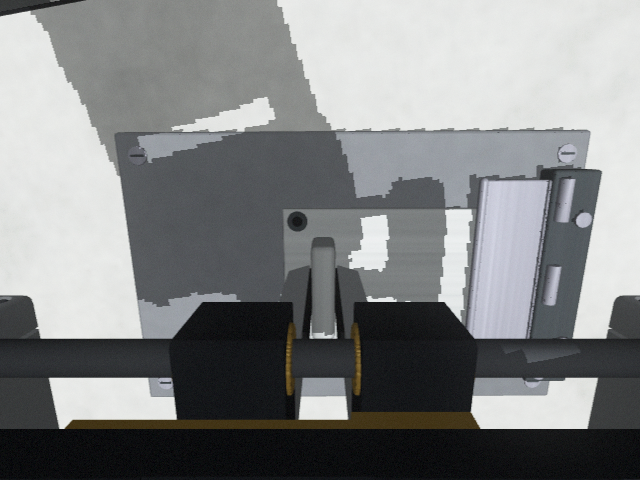

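View pics/side3c.png

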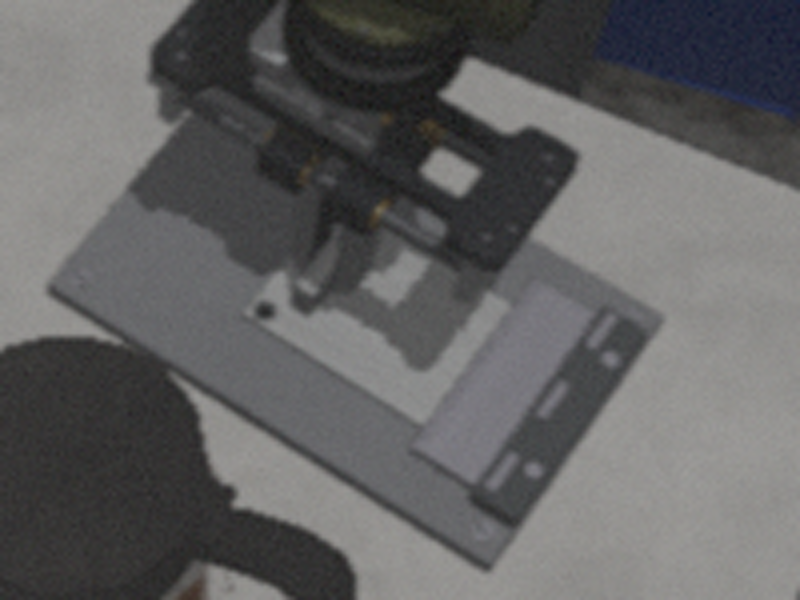

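The plate's nose is under the flap and the flap lies flat. The flap edge now runs from (481,179) to (470,335) in the wrist view, and the rear left plate corner is at (283,209).

```bash
python3 - <<'E'
from h import *
f='wrist3.png';y=1.412;d=np.array([np.cos(y),np.sin(y)]);n=np.array([-d[1],d[0]])
t=ctrl.get_obs()['ee_pos'][:2]
pr=lambda l,u,v,z:print(l,((world(f,(u,v),z)[:2]-t)@d*1e3).round(1),((world(f,(u,v),z)[:2]-t)@n*1e3).round(1))
pr('flapL',481,179,.022);pr('flap2',470,335,.022);pr('rearL',283,209,.016);pr('plate',450,209,.016);pr('bedge',118,132,.012);pr('bedge',588,130,.012);pr('plate rear2',283,260,.016)
f='side3.png'
pr('side flap',300+533/4,150+283/4,.022);pr('side flap',300+414/4,150+450/4,.022);pr('side rearcorner',300+244/4,150+313/4,.016)
E
```

```text
flapL 79.6 55.7
flap2 82.4 -30.8
rearL -21.3 39.7
plate 67.4 39.6
bedge -105.7 79.2
bedge 136.6 79.9
plate rear2 -22.0 11.4
side flap 82.7 50.6
side flap 84.3 -57.3
side rearcorner -20.4 -41.2
```

```bash
python3 -m pendant '[[[0.04,0.27,0],0],[[0.04,0.27,0],0],[[0.04,0.27,0],0],[[0.05,0.27,0],0],[[0.04,0.25,0],0],[[0,0,0],0],[[0,0,0],0]]' 0 40 && python3 -m pendant '[[[0,0,-0.05],0],[[0,0,-0.05],0],[[0,0,0],0],[[0,0,0],0],[[0,0,0],0]]' 0 60
```

```text
time_s: 7.22
ee_pos: [0.4359, 0.1044, 0.0224]
eef_rot: [-3.141, 0.001, 2.982]
force: [-1.1, -5.2, 10.2]
grip_width: 0.0115
grip_force: 40.0
time_s: 7.63
ee_pos: [0.4359, 0.1044, 0.0224]
eef_rot: [-3.141, 0.001, 2.982]
force: [-9.1, -6.2, 29.4]
grip_width: 0.0114
grip_force: 60.0
```

```bash
python3 - <<'E'
from h import *
a=snap('wrist','wrist4.png')['color'][:,:,::-1]
c=snap('side','side4.png')['color'][:,:,::-1]
cv2.imwrite('pics/fin.png',np.hstack([cv2.resize(a[100:400,100:620],(400,231)),cv2.resize(c[190:300,370:490],(400,367))[:231]]) if 0 else np.vstack([cv2.resize(a[120:345,250:620],(600,300*1)),cv2.resize(c[200:290,360:480],(600,300))]))
print(ctrl.get_obs()['force'])
E
```

```text
[-8.28361287 -7.13375823 29.90359281]
```

View pics/fin.png

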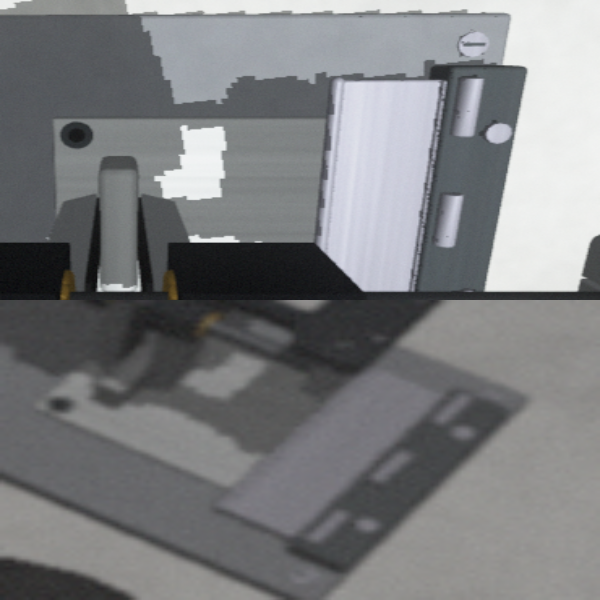

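The plate's visible side edge now ends at the flap edge, at (326,118) in the upper crop. That leaves about 68 mm from rib to flap edge, so about 20 mm is tucked under. The flap lies flat, and the tool presses down with about 30 N.

```bash
python3 -c "
from station import ctrl
print(ctrl.hand_in())"
```

```text
the job is handed in; nothing more can be done
None
```

The cover plate's front edge is about 20 mm (18–22 mm by the cameras) under the closed flap; I handed in with the gripper still holding the plate and pressing it flat at about 30 N.

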